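Sweep the vise bed clear and hang up the brush

ROBOT

A 7-joint arm with a two-finger parallel gripper is mounted at the origin on the work surface. World frame = base frame: x ahead of the robot, y to its left, z up, the work surface at z = 0. Lengths are in m, angles in rad, forces in N, time in s.
With the tool pointing down it reaches from about 0.4 to 0.875 m from the base axis. Payload 19.3 kg.
Tool frame: the origin (TCP) lies at the very end of the fingers, on their centre line; the grasp point (between the pads) lies 19 mm behind it; z points along the fingers, y is the line along which they close (so a half turn about z gives the same grasp; the last joint's range is limited). The gripper opens to 85 mm and grips with 20 to 120 N. Pads are 22 mm wide; open, the fingers measure 114 mm over their backs; the gripper's body (76 mm by 85 mm) begins 54 mm behind the grasp point. The pads swing forward as they close: fully open they stand 13 mm farther back than shut.
Start: joints at [-0.07, 0.521, -0.036, 1.599, 0.021, 1.021, -0.113], TCP at [0.625, -0, 0.231] pointing down, gripper open.
Joint ranges: [-2.91, 2.91], [-0.3, 2.13], [-1.5, 1.42], [0.17, 2.43], [-1.26, 4.41], [0.16, 1.93], [-2.52, 2.52]. Speed limits (rad/s): [1.89, 1.89, 2.39, 2.39, 3.01, 3.01, 3.01].

INTERFACE

Orientations are given as [roll, pitch, yaw] about the fixed x, y, z axes, in that order (R = Rz(yaw) Ry(pitch) Rx(roll)).
In Python, from workcell import monitor, optics, workorder gives the robot as it stands.
- The arm moves only by the tool apply_moves, never from a script. Its arguments are lists of equal length, an entry for each row: "linear": the shift along the tool's x, y, z each as a share of 0.1 m, from -1 to 1, a list of three; "delta_rot": the turn, a rotation vector about the tool's x, y, z each as a share of 120 degrees, from -1 to 1, a list of three. A call has exactly 5 rows; each row is the pose to reach, as a shift and turn from the pose commanded when the call began, along the tool's axes at that moment; what a row does not reach only later rows make up. A row lasts 1/12 s, in which the tool goes at most 41.7 mm and 7.16 degrees, less where a joint would pass 70% of its speed; a pose out of reach is approached as far as the arm can. A call with a number of a shift or a turn outside -1 to 1 is refused whole. A call with a gripper value outside its range is refused whole. "gripper" is the opening, from -1 (shut) to 1 (fully open), set as the call begins (left out, the last holds). The fingers move at their own pace and stop on an object; "force" is the grip in N (left out, the last holds). Time passes only in rows, so rows that repeat a pose let the fingers close, or fill a call up. It gives the time, the measured TCP pose, the force, the opening and the grip force at its end, in the units of the state.
- monitor.observe(): the state, without advancing time (a new reading comes with each control period).
- optics.grab_frame(name): name is "scene" or "side" or "wrist"; returns (picture, depth): 480x640x3 uint8, red, green, blue; 480x640 float32, m along the optical axis (not along the pixel's ray), 0 where there is no reading.
- optics.camera_info(name): a dict with "fx", "fy", "cx", "cy" (pixels), "rvec" (rotation vector, rad) and "tvec" (3), from world to camera coordinates, as OpenCV has them; the wrist camera has in their place "T_tool_cam" (4x4, takes a point from camera to tool coordinates, whose origin is the TCP and whose axes are the flange's). Camera axes: x right, y down, z forward; pixel columns grow to the right and rows downward; lengths in m; the calibration is good to about 2 mm. A picture is of the moment at which its call begins: read the wrist's pose just before it. camera_info takes no time and is no camera call.
- workorder.job_done(): hands the job in; it is judged then, once.
The state is a dict: "clock": time; "qpos": joint angles; "qd": joint speeds; "joint_efforts": joint torques, N m; "position": TCP position; "tool_rot": TCP orientation; "force": force on the tool from outside, world axes, zero at the start; "moment": the same for the moment, N m; "grip_width": finger opening in m; "finger_force": force on a finger pad.
Only numpy, scipy, OpenCV 4.12 (cv2) and the standard library are available. Lean on these libraries where they do the work, as an engineer would, in place of code of your own. Each camera call takes 0.05 s, during which the arm holds its last target. There are 200 camera calls.

TASK

Sweep the three rusty offcuts off the vise bed into the red scrap tray beside it with the scrub brush; move them only with the brush, never the gripper. Then hang the brush by its handle on the empty double hook, its bar level across both prongs, and let go. Leave the wheel nuts, hung tools, mug, key case and spray can where they are.

Things in the scene. Friction and masses are not known exactly. Their poses are not given: they have to be found in the camera images.
- brush: Scrub brush standing on its bristles, 140 mm long (y), 60 mm wide (x), 114 mm high, 0.2 to 0.4 kg: wood block with stiff black bristles (together 46 mm high, unyielding), yellow bow handle on top. Origin: centre of its underside, z up. Handle bar along y, 22 x 22 mm, flat sides. Under the bar an opening through along x, from 46 to 92 mm up, between legs at y = -54 and +54 mm.
- brush_bar (a point): Middle of the brush's handle bar, on the bar's axis, 103 mm above the bristle tips; axes as the brush's (bar along y).
- hook_free: The empty one of three alike double hooks on the tool rail (which place is empty varies). Fixed. Two level round prongs, 8 mm thick, axes at y = -32 and +32 mm, run along its -x (roughly towards the robot) to x = -105 mm, then slope up to red ends. Origin: on the rail's front face, midway between the prongs, at the height of their axes (196 mm over the bench); z up.
- hook_tips (a point): Midway between the red upturned ends of the empty hook's prongs: 125 mm out from the rail face, 15 mm above the prong axes; the ends reach 5 mm higher still. Axes as the hook's.
- hook_rest (a point): Good resting point for the middle of the brush's bar on the empty hook: 62 mm out from the rail face, 15 mm above the prong axes (the bar's axis when it rests on both prongs, lying along this y axis; either way round will do).
- tool_rail: Fixed strut rail, 41 x 41 mm, 470 mm long along its y, top 217 mm over the bench, on a leg at each end, clear below. Origin: on the bench under its middle, z up. Hooks sit on its front face (x = -20.5 mm) at y = -150, 0 and +150 mm; tools on the other two reach at most 60 mm to either side of their hook's middle.
- vise: Fixed blue machine vise, jaws open. Origin: on the bench under the middle of its flat bed, z up. Bed level, 58 mm over the bench; along x it ends 87 mm either side at steel jaws (150 mm wide, tops 108 mm over the bench); along y it ends 75 mm either side in open edges without lip. Screw and crank towards -x, out to x = -290 mm, up to 125 mm high.
- scrap_tray: Fixed red sheet-steel scrap tray beside the vise, open on top, 200 (x) x 130 (y) x 45 mm high, 3 mm walls. Origin: centre of its underside, z up; axes parallel to the vise's. Its centre lies 150 mm from the vise's along the vise's y, on the +y or the -y side (varies), 10 mm gap to the vise; rim 13 mm below the vise bed.
- nut_tray: Fixed grey tray of the same size and height on the other side of the vise, holding the four good wheel nuts, whose tops (39 mm over the bench) stay below its rim. Origin: centre of its underside. Not for scrap.
- offcut_tube: Rusty offcut of square steel tube, 60 x 30 x 30 mm, origin at its middle, x along its length. One of three loose on the vise bed (places and headings vary, 0.1 to 0.4 kg each).
- offcut_flat: Rusty offcut of thick steel flat, 50 x 40 x 20 mm, origin at its middle, x along its length, thin way up on the bed.
- offcut_bar: Rusty offcut of solid steel bar, 50 x 30 x 25 mm, origin at its middle, x along its length.
- lug_wrench: Blue T-handled lug wrench with a chrome socket, hanging by its 110 mm crossbar on one of the other double hooks and reaching 145 mm down; origin at the middle of the crossbar. Leave alone.
- hammer: Stubby hammer, hanging by its head (100 mm) on the other occupied double hook, its handle reaching 142 mm down; origin under the middle of the head. Leave alone.
- nut0: One of four chrome wheel nuts, 25 mm wide, 36 mm high, standing in the grey tray; origin at its underside. Leave alone.
- nut1: One of four chrome wheel nuts, 25 mm wide, 36 mm high, standing in the grey tray; origin at its underside. Leave alone.
- nut2: One of four chrome wheel nuts, 25 mm wide, 36 mm high, standing in the grey tray; origin at its underside. Leave alone.
- nut3: One of four chrome wheel nuts, 25 mm wide, 36 mm high, standing in the grey tray; origin at its underside. Leave alone.
- mug: White ceramic mug, 82 mm wide, 95 mm high, wooden stir stick standing in it up to 141 mm; handle to its +y out to 71 mm; origin under its centre. Leave alone.
- key_case: Grey plastic wheel-lock key case with a black snap latch, 75 (x) x 120 (y) x 40 mm high, closed; origin under its centre. Leave alone.
- spray_can: Green and yellow spray can with a white cap, 58 mm wide, 175 mm high; origin under its centre. Leave alone.
There are look-alikes about, which are no part of the job. Leave any turquoise or white look-alike of the offcut_flat alone. What is shaped like the offcut_bar but green or purple is not meant.

How it is judged:
On the way:
1. all three offcuts lie in the red scrap tray (x of offcut_tube in the frame of scrap_tray between -0.098 and 0.098 m and y of offcut_tube in the frame of scrap_tray between -0.063 and 0.063 m and z of each of offcut_tube, offcut_flat, offcut_bar in the frame of scrap_tray below 0.055 m and x of offcut_flat in the frame of scrap_tray between -0.098 and 0.098 m and y of offcut_flat in the frame of scrap_tray between -0.063 and 0.063 m and x of offcut_bar in the frame of scrap_tray between -0.098 and 0.098 m and y of offcut_bar in the frame of scrap_tray between -0.063 and 0.063 m), for 0.2 s.
At the end, for the whole second after the job is handed in: Offcuts at rest in the red tray (middles inside it, under 55 mm high). Brush at rest on the empty hook: bar middle 8-100 mm out from the rail, 25 mm sideways, 8-21 mm over the prong axes, bar square to the prongs to 0.3 rad, brush upright to 0.15 rad, over 0.5 N on the hook (all of step 1 and linear speed of each of offcut_tube, offcut_flat, offcut_bar, brush below 0.03 m/s and x of brush_bar in the frame of hook_free between -0.1 and -0.008 m and y of brush_bar in the frame of hook_free between -0.025 and 0.025 m and z of brush_bar in the frame of hook_free between 0.008 and 0.021 m and angle between brush's own z axis and vertical below 0.15 rad and angle between the y axis of brush and the y axis of hook_free, either way round below 0.3 rad and contact force between brush and hook_free above 0.5 N and angular speed of brush below 0.3 rad/s); the robot touches nothing.
It fails at once if the gripper or arm touches an offcut (they must be moved with the brush only) (contact force between any of the arm, the fingers and offcut_tube above 0.5 N or contact force between any of the arm, the fingers and offcut_flat above 0.5 N or contact force between any of the arm, the fingers and offcut_bar above 0.5 N).
It fails at once if the lug wrench or the hammer is knocked more than 40 mm from its place on its hook (distance of any of lug_wrench, hammer from where it was at the start of the episode above 0.04 m).
It fails at once if a wheel nut is tipped over or shoved more than 30 mm (angle between any of nut0, nut1, nut2, nut3's own z axis and vertical above 0.6 rad or distance of any of nut0, nut1, nut2, nut3 from where it was at the start of the episode above 0.03 m).
It fails at once if the mug or the spray can is tipped, or the mug, the spray can or the key case is shoved more than 30 mm (angle between any of mug, spray_can's own z axis and vertical above 0.4 rad or distance of any of mug, spray_can, key_case from where it was at the start of the episode above 0.03 m).
It also fails if it takes over 67 s, if anything falls off the work surface, if the arm or the gripper's body presses on something with over 40 N, if the wrist force passes 120 N, or if a joint passes its speed limit or range.

## Working session

There is one attempt and no reset: what is moved stays moved. The work goes in short steps, Python scripts to look and compute and a tool call to move; the robot and the scene stay as the last step left them, time stands still between calls to the robot, and variables do not carry over. Pictures are saved under pics/ and viewed, at most 10 in all, crops included, and the job is handed in when it is done.

Besides the shell and the picture viewer there is one more tool, called in YAML: its name, and indented under it one key for each argument. apply_moves: Moves the arm, as the interface text tells. Its arguments: {"type":"object","properties":{"linear":{"type":"array"},"delta_rot":{"type":"array"},"gripper":{"type":"number"},"force":{"type":"number"}},"required":["linear","delta_rot"]}

```bash
mkdir -p pics; cat > h.py <<'E'
import numpy as np, cv2
from workcell import monitor, optics, workorder
from scipy.spatial.transform import Rotation as R
def cam(n,st=None):
    c=optics.camera_info(n); K=np.array([[c['fx'],0,c['cx']],[0,c['fy'],c['cy']],[0,0,1]])
    if 'rvec' in c:
        Rw=cv2.Rodrigues(np.array(c['rvec'],float))[0]; t=np.array(c['tvec'],float).ravel()
        return K,Rw.T,-Rw.T@t
    T=np.array(c['T_tool_cam']); Rt=R.from_euler('xyz',st['tool_rot']).as_matrix()
    return K,Rt@T[:3,:3],Rt@T[:3,3]+np.array(st['position'])
def cloud(n,d,st=None):
    K,Rc,o=cam(n,st); v,u=np.mgrid[:480,:640]
    p=np.stack([(u-K[0,2])/K[0,0]*d,(v-K[1,2])/K[1,1]*d,d],-1)
    return p@Rc.T+o
E
python3 - <<'E'
from h import *
st=monitor.observe(); print(st)
for n in ['scene','side','wrist']:
    st=monitor.observe()
    im,d=optics.grab_frame(n); np.savez(f'{n}0.npz',im=im,d=d,pos=st['position'],rot=st['tool_rot'])
    cv2.imwrite(f'pics/{n}0.png',im[:,:,::-1]); print(n,cam(n,st), (d>0).mean())
E
```

```text
{'clock': 0.0, 'qpos': array([-0.07021673,  0.52204009, -0.03634588,  1.60000892,  0.02118736,
        1.02107676, -0.1127821 ]), 'qd': array([-1.37721984e-05,  7.60715172e-04, -2.11270596e-03,  4.23509995e-04,
        2.27517490e-04, -5.50977090e-04,  3.73377987e-05]), 'joint_efforts': array([-4.24098413e-03, -9.27110124e+01,  1.97758444e+00, -3.69928443e+01,
        1.76317629e-02,  8.19846697e-03, -6.58496788e-05]), 'position': array([ 6.24663162e-01, -1.19507971e-05,  2.30708936e-01]), 'tool_rot': array([-3.14044554e+00,  6.14043304e-05,  1.57083046e+00]), 'force': array([0.10956051, 0.04025446, 0.53074848]), 'moment': array([0.01593861, 0.02089162, 0.0316097 ]), 'finger_force': 0.0, 'grip_width': 0.08553489217412155}
scene (array([[475.61000416,   0.        , 322.30870704],
       [  0.        , 475.61000416, 243.75409846],
       [  0.        ,   0.        ,   1.        ]]), array([[-0.20290059,  0.63075032, -0.74898957],
       [ 0.97893346,  0.14848641, -0.14014658],
       [ 0.02281727, -0.76164678, -0.64759058]]), array([1.46016297, 0.25421023, 0.98368112])) 0.996123046875
side (array([[494.890011  ,   0.        , 318.65661769],
       [  0.        , 494.890011  , 238.96309312],
       [  0.        ,   0.        ,   1.        ]]), array([[-0.9780237 , -0.1313744 ,  0.16189631],
       [-0.20751174,  0.6886383 , -0.69477778],
       [-0.02021199, -0.71310452, -0.70076631]]), array([0.2500857 , 0.96406833, 1.0453493 ])) 0.9961946614583334
wrist (array([[338.43687515,   0.        , 322.58234185],
       [  0.        , 338.43687515, 235.11117206],
       [  0.        ,   0.        ,   1.        ]]), array([[ 9.99999061e-01,  7.82737520e-04, -1.12495865e-03],
       [ 4.01024293e-04, -9.52047898e-01, -3.05948751e-01],
       [-1.31049209e-03,  3.05948013e-01, -9.52047318e-01]]), array([0.62389967, 0.07794461, 0.37385157])) 0.9959602864583333
```

View pics/scene0.png

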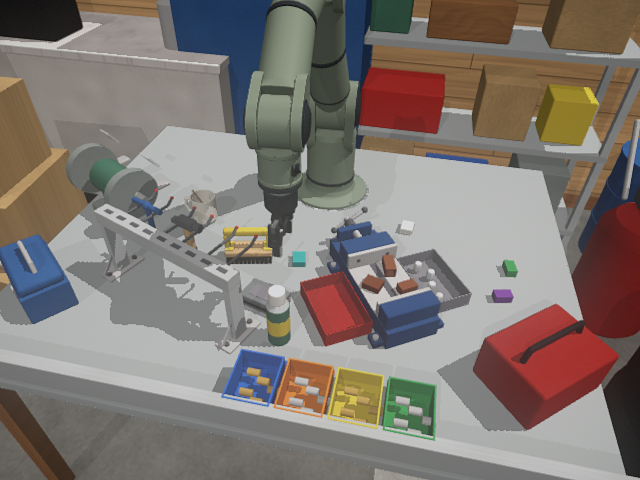

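View pics/side0.png

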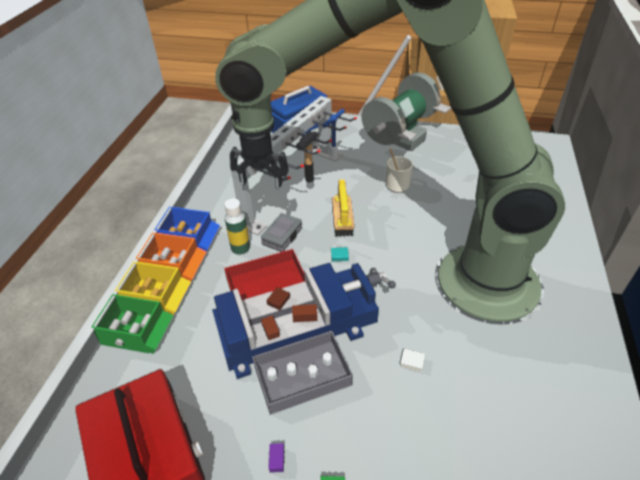

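View pics/wrist0.png

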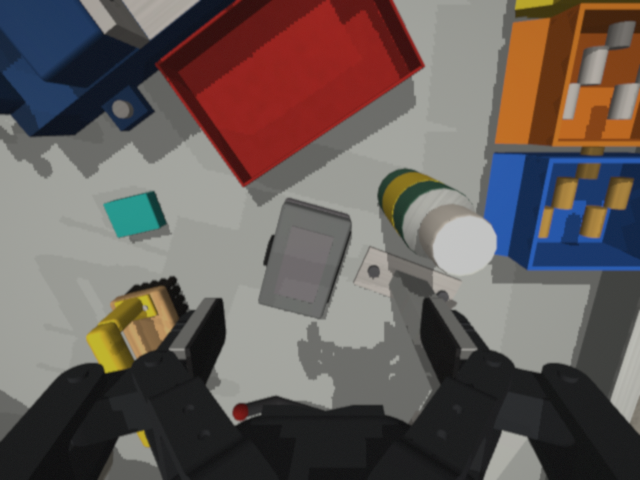

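The scene view shows the brush at (250,243), red tray (335,305), vise bed with three rusty offcuts at (373,284), (390,265) and (407,286), and the rail from (100,212) to (235,290). The side view has the brush at (343,210) and offcuts at (278,297), (305,313), (270,326). The wrist view shows the brush at lower left, with the key case and can between the brush and tray.

```bash
cat > m.py <<'E'
from h import *
P={};C={};RGB={}
for n in ['scene','side','wrist']:
    z=np.load(n+'0.npz'); st=dict(position=z['pos'],tool_rot=z['rot'])
    P[n]=cloud(n,z['d'],st); RGB[n]=z['im']; C[n]=cv2.cvtColor(z['im'],cv2.COLOR_RGB2HSV).astype(int)
    P[n][z['d']==0]=9
def rect(p):
    (c,s,a)=cv2.minAreaRect(p[:,:2].astype(np.float32)); 
    if s[0]<s[1]: s=s[::-1]; a+=90
    return np.round(c,4),np.round(s,4),round(a,1),np.round(np.percentile(p[:,2],[2,50,98]),4),len(p)
def box(p,x0,x1,y0,y1,z0,z1): return (p[...,0]>x0)&(p[...,0]<x1)&(p[...,1]>y0)&(p[...,1]<y1)&(p[...,2]>z0)&(p[...,2]<z1)
def blobs(n,m,k=30):
    m=cv2.morphologyEx(m.astype(np.uint8),cv2.MORPH_OPEN,np.ones((2,2)))
    c,l,s,ce=cv2.connectedComponentsWithStats(m)
    for i in range(1,c):
        if s[i,4]>k: print(' ',n,np.round(ce[i]),*rect(P[n][l==i]))
E
python3 - <<'E'
from m import *
for n in P:
    p=P[n];h,s,v=[C[n][...,i] for i in range(3)]
    reg=box(p,.3,.95,-.6,.45,-.01,.3)
    print('yellow');blobs(n,reg&(h>20)&(h<33)&(s>150)&(p[...,0]<.66)&(p[...,2]>.03))
    print('brown');blobs(n,reg&(h<15)&(s>100)&(v<170)&(p[...,2]>.062)&(p[...,2]<.1)&(p[...,1]>0.0))
    print('red');blobs(n,reg&((h<6)|(h>174))&(s>120)&(p[...,2]>.038)&(p[...,2]<.05)&(p[...,1]>-.1),60)
    print('wood/brush');blobs(n,reg&box(p,.4,.62,-.3,.05,.1,.13))
    print('rail top');blobs(n,box(p,.3,1,-.8,0,.21,.225)&(s<80),100)
    print('red tips');blobs(n,box(p,.3,1,-.8,0,.19,.23)&((h<8)|(h>172))&(s>120),3)
E
```

```text
yellow
brown
  scene [390. 263.] [4.7301 4.612 ] [12.2452  0.0505] 45.5 [0.0627 0.0891 0.0924] 149
  scene [374. 283.] [4.7468 4.6155] [12.2167  0.0617] 46.2 [0.0646 0.0788 0.0834] 185
  scene [408. 286.] [0.5327 0.3153] [0.0488 0.0258] 124.3 [0.0756 0.0841 0.0876] 140
  scene [311. 365.] [0.8245 0.118 ] [0.0964 0.0105] 84.9 [0.0576 0.0654 0.073 ] 119
red
  scene [349. 330.] [0.673  0.1845] [0.1361 0.0457] 110.8 [0.0186 0.0397 0.0473] 139
wood/brush
  scene [229. 231.] [ 0.5099 -0.1867] [0.149  0.0279] 25.4 [0.0968 0.1138 0.2105] 74
  scene [253. 231.] [ 0.5467 -0.0672] [0.3083 0.0877] 37.0 [0.0962 0.1106 0.3297] 237
rail top
  scene [170. 244.] [4.6769 4.3287] [12.7262  0.2938] 48.5 [0.2081 0.2175 0.2208] 2372
  scene [188. 225.] [4.7179 4.2724] [12.7568  0.1071] 47.3 [0.2049 0.2167 0.2272] 162
red tips
  scene [156. 190.] [ 0.4469 -0.42  ] [0.0041 0.001 ] 162.8 [0.2091 0.2122 0.2141] 4
  scene [212. 216.] [ 0.4126 -0.2775] [0.2505 0.003 ] 26.9 [0.0357 0.2104 0.2132] 4
  scene [256. 236.] [ 0.5797 -0.0805] [0.0059 0.0009] 169.0 [0.2112 0.213  0.2172] 4
yellow
  side [344. 206.] [4.6
[... 1078 characters left out ...]
3 4.5544] [12.1173  0.112 ] 47.7 [0.0636 0.0708 0.0766] 1469
  wrist [613.  13.] [4.9263 4.5689] [12.0381  0.0369] 47.2 [0.0601 0.0675 0.0746] 315
red
  wrist [239.  89.] [4.7874 4.4903] [12.3412  0.1734] 46.1 [0.0001 0.0443 0.0469] 1993
  wrist [406.  34.] [4.8325 4.5828] [12.1455  0.0649] 47.0 [0.0009 0.0448 0.047 ] 449
wood/brush
  wrist [109. 349.] [4.6995 4.4423] [12.5326  0.0472] 46.9 [0.1005 0.1128 0.2875] 1422
  wrist [144. 440.] [4.6491 4.3473] [12.7398  0.0956] 47.3 [0.0006 0.1142 0.2977] 104
rail top
  wrist [505. 455.] [4.7835 4.4238] [12.4379  0.4233] 49.3 [-0.      0.2174  0.2184] 951
red tips
  wrist [241. 412.] [4.7144 4.3805] [12.6021  0.1134] 47.7 [0.1893 0.2143 0.2167] 196
```

```bash
sed -i 's/    m=cv2.morph.*/    m0=m; m=cv2.morphologyEx(m.astype(np.uint8),cv2.MORPH_OPEN,np.ones((2,2)))*m0.astype(np.uint8)/' m.py
python3 - <<'E'
from m import *
for n in P:
    p=P[n];h,s,v=[C[n][...,i] for i in range(3)]
    reg=box(p,.3,.95,-.6,.45,-.01,.3)
    print('bar top');blobs(n,box(p,.4,.6,-.3,.0,.107,.12)&(h>18)&(h<36)&(s>120),20)
    print('brown');blobs(n,reg&(h<15)&(s>100)&(v<170)&(p[...,2]>.072)&(p[...,2]<.1)&(p[...,1]>0.16))
    print('red');blobs(n,reg&((h<6)|(h>174))&(s>120)&(p[...,2]>.04)&(p[...,2]<.05)&(p[...,1]>-.1),60)
    print('rail top');blobs(n,box(p,.3,1,-.8,0,.212,.223)&(s<80),100)
    print('red tips');blobs(n,box(p,.3,.8,-.8,-.0,.195,.225)&((h<10)|(h>170))&(s>100),1)
    print('bed');blobs(n,box(p,.4,.8,0.05,.5,.054,.062)&(s<60),60)
    print('jaw');blobs(n,box(p,.4,.9,0.05,.5,.102,.112),60)
    print('nuttray');blobs(n,box(p,.4,.9,0.25,.55,.041,.048)&(s<60),60)
E
```

```text
bar top
  scene [228. 231.] [ 0.4573 -0.2112] [0.0261 0.0145] 117.6 [0.1079 0.1137 0.1163] 35
  scene [252. 231.] [ 0.4418 -0.1455] [0.0872 0.0175] 105.3 [0.1074 0.1126 0.118 ] 121
brown
  scene [389. 263.] [0.461  0.2591] [0.0561 0.0264] 14.3 [0.0848 0.0892 0.0922] 127
  scene [374. 282.] [0.5371 0.2249] [0.0448 0.0403] 71.4 [0.0747 0.0792 0.0829] 160
  scene [408. 285.] [0.5328 0.3152] [0.0485 0.0258] 124.3 [0.0796 0.0845 0.0876] 119
red
rail top
  scene [169. 243.] [ 0.6461 -0.3038] [0.4669 0.0459] 68.7 [0.2135 0.2177 0.2207] 2177
red tips
  scene [156. 190.] [ 0.4469 -0.4198] [0.0041 0.0004] 159.7 [0.2117 0.2127 0.2142] 3
  scene [212. 216.] [ 0.5238 -0.2217] [0.0041 0.0018] 73.2 [0.2081 0.2128 0.2133] 3
  scene [237. 228.] [ 0.5552 -0.1412] [0.001 0.   ] -139.4 [0.2105 0.2125 0.2144] 2
  scene [256. 236.] [ 0.5823 -0.081 ] [0.001 0.   ] -146.7 [0.2134 0.2154 0.2173] 2
bed
  scene [378. 282.] [0.515  0.2562] [0.1705 0.1515] 32.7 [0.0558 0.0595 0.0618] 815
jaw
  scene [363. 247.] [0.4179 0.194 ] [0.152  0.0676] 121.2 [0.1028 0.1079 0.1115] 521
  scene [409. 303.] [0.6183 0.322 ] [
[... 1147 characters left out ...]
4253 -0.1192] [0.0455 0.0199] 103.9 [0.1076 0.1136 0.1155] 1031
  wrist [143. 439.] [ 0.444  -0.2203] [0.0186 0.0069] 98.0 [0.1131 0.1143 0.1156] 74
brown
red
  wrist [230.  89.] [0.5911 0.1269] [0.1908 0.129 ] 32.5 [0.0404 0.045  0.047 ] 1313
  wrist [406.  33.] [0.6953 0.1534] [0.0608 0.0053] 120.1 [0.041 0.045 0.047] 343
rail top
  wrist [504. 454.] [ 0.7356 -0.1158] [0.0402 0.0164] 79.1 [0.2165 0.2174 0.2183] 874
red tips
  wrist [241. 412.] [ 0.5751 -0.0847] [0.0085 0.0072] 149.9 [0.2107 0.2144 0.2166] 179
bed
  wrist [156.  14.] [0.4959 0.1655] [0.0605 0.0359] 16.2 [0.0574 0.0591 0.0607] 1691
jaw
  wrist [54. 31.] [0.4376 0.1478] [0.071  0.0525] 32.3 [0.1037 0.1083 0.1101] 6518
nuttray
```

apply_moves:
  linear:
    - [0,-0.35,-0.2]
    - [0,-0.7,-0.3]
    - [0,-1,-0.3]
    - [-0.3,-1,-0.3]
    - [-0.6,-1,-0.3]
  delta_rot:
    - [0,0,0]
    - [0,0,0]
    - [0,0,0]
    - [0,0,-0.05]
    - [0,0,-0.117]

```text
clock: 0.57
position: [0.524, -0.059, 0.262]
tool_rot: [3.141, -0.0, 1.807]
force: [0.2, -1.2, 0.8]
grip_width: 0.0858
finger_force: 0.0
```

```bash
cat >> h.py <<'E'
def go(pos,yaw_deg):
    """tool x heading yaw_deg, tool down: delta in move units"""
    st=monitor.observe(); R0=R.from_euler('xyz',st['tool_rot']); Rt=R.from_euler('xyz',[np.pi,0,np.deg2rad(yaw_deg)])
    print('t',round(st['clock'],2),'at',np.round(st['position'],4),'rot',np.round(np.rad2deg(st['tool_rot']),1),'F',np.round(st['force'],1),'w',round(st['grip_width'],4))
    print('lin',np.round(R0.inv().apply(np.array(pos)-st['position'])/.1,3),'rot',np.round(np.rad2deg((R0.inv()*Rt).as_rotvec())/120,3))
E
python3 - <<'E'
from h import *
go([.436,-.159,.2],104)
E
```

```text
t 0.57 at [ 0.524 -0.059  0.262] rot [180.   -0.  103.5] F [ 0.2 -1.2  0.8] w 0.0858
lin [-0.767 -1.09   0.619] rot [ 0.    -0.    -0.004]
```

apply_moves:
  linear:
    - [-0.1,-0.4,0]
    - [-0.3,-0.75,0]
    - [-0.6,-1,0.1]
    - [-0.77,-1,0.4]
    - [-0.77,-1,0.5]
  delta_rot:
    - [0,0,0]
    - [0,0,0]
    - [0,0,0]
    - [0,0,0]
    - [0,0,0]

```text
clock: 0.98
position: [0.4434, -0.1608, 0.2093]
tool_rot: [-3.14, 0.001, 1.795]
force: [-1.6, 0.1, -0.9]
grip_width: 0.0854
finger_force: 0.0
```

```bash
python3 - <<'E'
from h import *
go([.436,-.159,.2],104)
st=monitor.observe(); im,d=optics.grab_frame('wrist'); np.savez('wrist0.npz',im=im,d=d,pos=st['position'],rot=st['tool_rot'])
cv2.imwrite('pics/wrist1.png',im[:,:,::-1])
from m import *
n='wrist';p=P[n];h,s,v=[C[n][...,i] for i in range(3)]
blobs(n,box(p,.35,.55,-.3,-.05,.108,.12)&(h>18)&(h<36)&(s>100),50)
# full footprint: brush low part
blobs(n,box(p,.35,.55,-.3,-.05,.03,.055)&(v>0),100)
E
```

```text
t 0.98 at [ 0.4434 -0.1608  0.2093] rot [-179.9    0.   102.8] F [-1.6  0.1 -0.9] w 0.0854
lin [ 0.034 -0.068  0.093] rot [-0.001  0.    -0.01 ]
  wrist [312. 229.] [ 0.4349 -0.1646] [0.1371 0.0212] 104.1 [0.1097 0.114  0.1156] 4807
  wrist [289. 210.] [ 0.4128 -0.1708] [0.1388 0.0189] 101.3 [0.0447 0.0465 0.0521] 1908
  wrist [336. 210.] [ 0.4548 -0.1603] [0.139  0.0202] 105.3 [0.0439 0.0465 0.0525] 2738
```

View pics/wrist1.png

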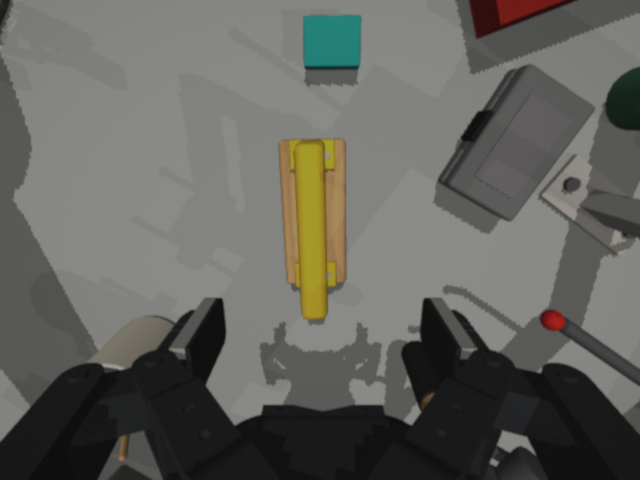

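The bar runs vertically at column 312, rows 140–318. The mug is at lower left (135,340), the hammer handle at (430,370), and an empty hook prong's red end at (553,320). I'll check clearance around the fingers before descending.

```bash
python3 - <<'E'
from m import *
go([.4345,-.165,.084],104.1)
for n in P:
    p=P[n]; v,u=np.mgrid[:480,:640]
    free=np.ones((480,640),bool)
    c=np.array([.435,-.165]); a=np.deg2rad(104.1); dx=p[...,0]-c[0];dy=p[...,1]-c[1]
    X=dx*np.cos(a)+dy*np.sin(a); Y=dx*np.sin(a)-dy*np.cos(a)  # tool x, tool y
    m=(abs(X)<.06)&(abs(Y)>.035)&(abs(Y)<.12)&(p[...,2]>.06)&(p[...,2]<(.13 if n=='wrist' else .3))
    print(n,m.sum()); 
    for y0 in np.arange(-.12,.12,.02):
        k=m&(Y>=y0)&(Y<y0+.02)
        if k.sum()>2: print('  Y',round(y0,2),k.sum(),'X',np.round(np.percentile(X[k],[2,98]),3),'z',np.round(np.percentile(p[...,2][k],[2,98]),3))
    print(n,'mug');blobs(n,box(p,.25,.45,-.45,-.05,.085,.1)&(C[n][...,1]<70)&(C[n][...,2]>90),20)
E
```

```text
t 1.03 at [ 0.4434 -0.1585  0.2084] rot [-1.798e+02 -1.000e-01  1.029e+02] F [-0.8  1.1 -3. ] w 0.0854
lin [-0.045 -0.097  1.244] rot [-0.002 -0.001 -0.01 ]
scene 2
scene mug
  scene [202. 203.] [ 0.3129 -0.3525] [0.0735 0.0289] 120.5 [0.0852 0.0895 0.0956] 55
side 7
  Y 0.1 7 X [-0.011 -0.002] z [0.211 0.22 ]
side mug
  side [404. 159.] [ 0.275  -0.3987] [0.0575 0.0176] 156.6 [0.0865 0.0912 0.099 ] 49
  side [398. 170.] [ 0.2848 -0.337 ] [0.0707 0.0252] 2.6 [0.0856 0.0901 0.0987] 57
wrist 0
wrist mug
  wrist [114. 363.] [ 0.2789 -0.3315] [0.038  0.0058] 8.8 [0.0862 0.0917 0.0961] 295
```

apply_moves:
  linear:
    - [-0.04,-0.1,0.1]
    - [-0.04,-0.1,0.3]
    - [-0.04,-0.1,0.6]
    - [-0.04,-0.1,0.9]
    - [-0.04,-0.1,0.9]
  delta_rot:
    - [0,0,-0.01]
    - [0,0,-0.01]
    - [0,0,-0.01]
    - [0,0,-0.01]
    - [0,0,-0.01]
  gripper: 1

```text
clock: 1.45
position: [0.4346, -0.1619, 0.1178]
tool_rot: [-3.137, -0.003, 1.822]
force: [-2.0, 0.0, -0.7]
grip_width: 0.0856
finger_force: 0.0
```

```bash
python3 - <<'E'
from m import *
go([.4345,-.165,.083],104.1)
E
```

```text
t 1.45 at [ 0.4346 -0.1619  0.1178] rot [-179.7   -0.2  104.4] F [-2.   0.  -0.7] w 0.0856
lin [-0.031 -0.007  0.348] rot [-0.002 -0.002  0.002]
```

apply_moves:
  linear:
    - [-0.03,-0.01,0.2]
    - [-0.03,-0.01,0.35]
    - [-0.03,-0.01,0.35]
    - [-0.03,-0.01,0.35]
    - [-0.03,-0.01,0.35]
  delta_rot:
    - [0,0,0]
    - [0,0,0]
    - [0,0,0]
    - [0,0,0]
    - [0,0,0]

```text
clock: 1.87
position: [0.4368, -0.1665, 0.0878]
tool_rot: [3.14, 0.001, 1.821]
force: [0.0, -0.8, 0.8]
grip_width: 0.0854
finger_force: 0.0
```

apply_moves:
  linear:
    - [0,0,0]
    - [0,0,0]
    - [0,0,0]
    - [0,0,0]
    - [0,0,0]
  delta_rot:
    - [0,0,0]
    - [0,0,0]
    - [0,0,0]
    - [0,0,0]
    - [0,0,0]
  gripper: -1
  force: 90

```text
clock: 2.28
position: [0.436, -0.1667, 0.0865]
tool_rot: [3.141, 0.0, 1.82]
force: [-0.7, 0.6, -0.7]
grip_width: 0.0257
finger_force: 0.0
```

apply_moves:
  linear:
    - [0,0,0]
    - [0,0,0]
    - [0,0,0]
    - [0,0,0]
    - [0,0,0]
  delta_rot:
    - [0,0,0]
    - [0,0,0]
    - [0,0,0]
    - [0,0,0]
    - [0,0,0]

```text
clock: 2.7
position: [0.4362, -0.1667, 0.0867]
tool_rot: [3.141, 0.0, 1.82]
force: [-1.0, 0.8, 11.6]
grip_width: 0.0207
finger_force: 88.8
```

```bash
python3 - <<'E'
from m import *
go([.4345,-.165,.235],104.1)
E
```

```text
t 2.7 at [ 0.4362 -0.1667  0.0867] rot [180.    0.  104.3] F [-1.   0.8 11.6] w 0.0207
lin [ 0.02  -0.011 -1.483] rot [0.    0.    0.002]
```

apply_moves:
  linear:
    - [0,0,-0.2]
    - [0,0,-0.5]
    - [0,0,-0.8]
    - [0,0,-1]
    - [0.3,0,-1]
  delta_rot:
    - [0,0,0]
    - [0,0,0]
    - [0,0,0]
    - [0,0,0]
    - [0,0,0.04]

```text
clock: 3.12
position: [0.4308, -0.1416, 0.1898]
tool_rot: [3.136, 0.004, 1.734]
force: [1.2, 0.6, -3.7]
grip_width: 0.0204
finger_force: 89.4
```

```bash
python3 - <<'E'
from m import *
go([.452,.345,.26],32.5)
E
```

```text
t 3.12 at [ 0.4308 -0.1416  0.1898] rot [179.7   0.2  99.4] F [ 1.2  0.6 -3.7] w 0.0204
lin [ 4.764  1.005 -0.714] rot [ 0.003 -0.     0.557]
```

apply_moves:
  linear:
    - [0.2,0,-0.3]
    - [0.5,0.1,-0.6]
    - [0.8,0.1,-0.75]
    - [1,0.2,-0.75]
    - [1,0.2,-0.75]
  delta_rot:
    - [0,0,0.05]
    - [0,0,0.1]
    - [0,0,0.15]
    - [0,0,0.2]
    - [0,0,0.25]

```text
clock: 3.53
position: [0.4327, -0.0315, 0.2623]
tool_rot: [3.14, -0.002, 1.212]
force: [-0.0, -0.3, -4.1]
grip_width: 0.0206
finger_force: 89.7
```

```bash
python3 - <<'E'
from m import *
go([.452,.345,.26],32.5)
E
```

```text
t 3.53 at [ 0.4327 -0.0315  0.2623] rot [ 1.799e+02 -1.000e-01  6.950e+01] F [-0.  -0.3 -4.1] w 0.0206
lin [ 3.593 -1.14   0.029] rot [ 0.    -0.001  0.308]
```

apply_moves:
  linear:
    - [0.35,-0.1,0]
    - [0.7,-0.2,0]
    - [1,-0.3,0]
    - [1,-0.3,0]
    - [1,-0.3,0]
  delta_rot:
    - [0,0,0.05]
    - [0,0,0.1]
    - [0,0,0.15]
    - [0,0,0.2]
    - [0,0,0.25]

```text
clock: 3.95
position: [0.4383, 0.0709, 0.261]
tool_rot: [-3.141, 0.0, 0.687]
force: [0.1, -0.7, -3.6]
grip_width: 0.0205
finger_force: 89.7
```

```bash
python3 - <<'E'
from m import *
go([.452,.345,.26],32.5)
E
```

```text
t 3.95 at [0.4383 0.0709 0.261 ] rot [-180.     0.    39.3] F [ 0.1 -0.7 -3.6] w 0.0205
lin [ 1.844 -2.033  0.011] rot [-0.     0.     0.057]
```

apply_moves:
  linear:
    - [0.25,-0.28,0]
    - [0.5,-0.55,0]
    - [0.75,-0.83,0]
    - [0.9,-1,0]
    - [0.9,-1,0]
  delta_rot:
    - [0,0,0.057]
    - [0,0,0.057]
    - [0,0,0.057]
    - [0,0,0.057]
    - [0,0,0.057]

```text
clock: 4.37
position: [0.4438, 0.2079, 0.2609]
tool_rot: [-3.14, -0.0, 0.576]
force: [-0.6, -0.1, -3.2]
grip_width: 0.0205
finger_force: 89.9
```

```bash
python3 - <<'E'
from m import *
go([.452,.345,.26],32.5)
E
```

```text
t 4.37 at [0.4438 0.2079 0.2609] rot [-179.9   -0.    33. ] F [-0.6 -0.1 -3.2] w 0.0205
lin [ 0.815 -1.105  0.011] rot [-0.001 -0.     0.004]
```

apply_moves:
  linear:
    - [0.25,-0.3,0]
    - [0.5,-0.6,0]
    - [0.81,-1,0]
    - [0.81,-1,0]
    - [0.81,-1,0]
  delta_rot:
    - [0,0,0.004]
    - [0,0,0.004]
    - [0,0,0.004]
    - [0,0,0.004]
    - [0,0,0.004]

```text
clock: 4.78
position: [0.4578, 0.334, 0.2603]
tool_rot: [-3.141, 0.001, 0.566]
force: [-0.3, 0.1, -2.9]
grip_width: 0.0205
finger_force: 90.0
```

```bash
python3 - <<'E'
from m import *
go([.452,.345,.26],32.5)
for n in ['wrist','side','scene']:
    st=monitor.observe(); im,d=optics.grab_frame(n); np.savez(n+'0.npz',im=im,d=d,pos=st['position'],rot=st['tool_rot'])
im=[np.load(n+'0.npz')['im'] for n in ['wrist','side','scene']]
cv2.imwrite('pics/c2.png',np.hstack([cv2.resize(im[0],(440,330)),im[1][150:480,180:540]])[:,:,::-1])
import importlib,m; importlib.reload(m); from m import *
for n in P:
    p=P[n];h,s,v=[C[n][...,i] for i in range(3)]
    print('brown');blobs(n,box(p,.4,.62,.16,.4,.072,.1)&(h<15)&(s>100)&(v<170))
    print('bed');blobs(n,box(p,.4,.8,0.05,.5,.054,.062)&(s<60),60)
    print('jaw');blobs(n,box(p,.35,.9,0.05,.5,.102,.112),100)
    print('red');blobs(n,box(p,.4,.8,0,.3,.041,.048)&((h<6)|(h>174))&(s>120),60)
E
```

```text
t 4.78 at [0.4578 0.334  0.2603] rot [-1.799e+02  1.000e-01  3.240e+01] F [-0.3  0.1 -2.9] w 0.0205
lin [ 0.01  -0.123  0.003] rot [-0.001  0.001 -0.001]
brown
  scene [390. 263.] [0.4625 0.2595] [0.0542 0.024 ] 15.0 [0.0859 0.0894 0.0928] 96
  scene [370. 284.] [0.5452 0.2223] [0.0461 0.0211] 70.2 [0.075  0.0786 0.0812] 53
  scene [408. 286.] [0.5329 0.3165] [0.0482 0.0246] 126.5 [0.0738 0.0834 0.0874] 122
bed
  scene [378. 282.] [0.5134 0.2557] [0.1718 0.1518] 32.4 [0.0556 0.0595 0.0619] 883
jaw
  scene [368. 245.] [0.4169 0.194 ] [0.1506 0.0693] 122.4 [0.1033 0.1084 0.1115] 762
  scene [409. 303.] [0.6179 0.3219] [0.1511 0.062 ] 122.5 [0.1032 0.1086 0.1117] 988
red
brown
  side [273. 333.] [0.5142 0.3323] [0.0258 0.0092] 35.2 [0.0733 0.0817 0.0869] 57
bed
  side [256. 324.] [0.5695 0.2953] [0.1471 0.0381] 123.9 [0.0552 0.0595 0.0618] 439
  side [300. 329.] [0.4631 0.2936] [0.1268 0.037 ] 32.5 [0.0552 0.0594 0.0618] 356
jaw
  side [334. 291.] [0.3923 0.1889] [0.1566 0.0569] 107.4 [0.104  0.1092 0.1118] 678
  side [233. 317.] [0.6128 0.3221] [0.1494 0.0592] 122.6 [0.1039 0.1088 0.1117] 1133
red
brown
  wrist [394. 161.] [0.5322 0.3037] [0.0283 0.0278] 35.8 [0.082  0.0835 0.085 ] 900
  wrist [459. 206.] [0.5311 0.2218] [0.05   0.0397] 72.6 [0.0768 0.0784 0.0798] 1964
  wrist [389. 250.] [0.4549 0.2571] [0.0596 0.0303] 15.1 [0.0825 0.0884 0.0899] 1533
bed
  wrist [433. 180.] [0.5135 0.2547] [0.1752 0.1495] 32.6 [0.0574 0.059  0.0606] 14581
jaw
  wrist [444.  64.] [0.6131 0.3185] [0.15 0.06] 122.5 [0.1055 0.1081 0.1099] 15629
  wrist [442. 320.] [0.4198 0.1769] [0.1189 0.07  ] 122.2 [0.1053 0.1081 0.1096] 5134
red
  wrist [607. 166.] [0.6036 0.115 ] [0.1999 0.1014] 34.8 [0.0423 0.0448 0.0465] 892
  wrist [499. 210.] [0.5453 0.1601] [0.2091 0.0869] 60.2 [0.0432 0.0451 0.0468] 660
```

View pics/c2.png

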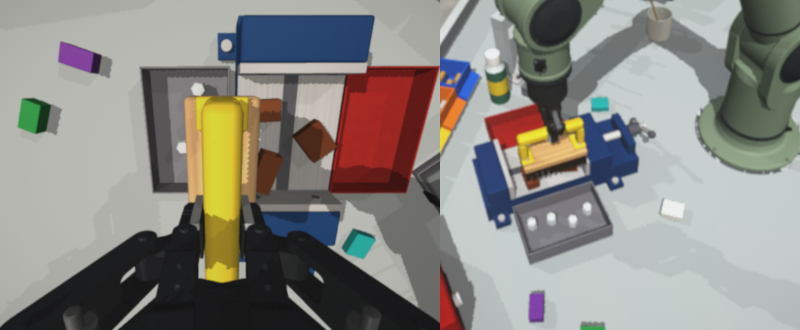

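The wrist half shows the brush over the nut tray with tube (270,170), bar (268,110) and flat (315,140) ahead and the red tray beyond them. The brush is square to the bed.

```bash
python3 - <<'E'
from m import *
go([.4484,.342,.148],32.6)
E
```

```text
t 4.93 at [0.4588 0.3298 0.2609] rot [1.80e+02 1.00e-01 3.21e+01] F [ 0.2 -0.1 -3.2] w 0.0205
lin [-0.022 -0.159  1.129] rot [ 0.     0.001 -0.004]
```

apply_moves:
  linear:
    - [-0.02,-0.18,0]
    - [-0.02,-0.18,0.1]
    - [-0.02,-0.18,0.4]
    - [-0.02,-0.18,0.7]
    - [-0.02,-0.18,0.9]
  delta_rot:
    - [0,0,-0.004]
    - [0,0,-0.004]
    - [0,0,-0.004]
    - [0,0,-0.004]
    - [0,0,-0.004]

```text
clock: 5.35
position: [0.4471, 0.3433, 0.1692]
tool_rot: [3.141, 0.002, 0.569]
force: [0.5, 0.9, -2.4]
grip_width: 0.0203
finger_force: 89.9
```

```bash
python3 - <<'E'
from m import *
go([.4484,.342,.148],32.6)
E
```

```text
t 5.35 at [0.4471 0.3433 0.1692] rot [1.80e+02 1.00e-01 3.26e+01] F [ 0.5  0.9 -2.4] w 0.0203
lin [0.004 0.017 0.212] rot [ 0.     0.001 -0.   ]
```

apply_moves:
  linear:
    - [0,0,0.1]
    - [0,0,0.2]
    - [0,0,0.21]
    - [0,0,0.21]
    - [0,0,0.21]
  delta_rot:
    - [0,0,0]
    - [0,0,0]
    - [0,0,0]
    - [0,0,0]
    - [0,0,0]

```text
clock: 5.77
position: [0.4481, 0.3452, 0.1514]
tool_rot: [-3.141, -0.001, 0.57]
force: [0.2, -0.7, -3.6]
grip_width: 0.0204
finger_force: 89.9
```

```bash
python3 - <<'E'
from m import *
go([.4484,.342,.148],32.6)
E
```

```text
t 5.77 at [0.4481 0.3452 0.1514] rot [-1.80e+02 -1.00e-01  3.26e+01] F [ 0.2 -0.7 -3.6] w 0.0204
lin [-0.015  0.029  0.034] rot [-0.    -0.001  0.   ]
```

apply_moves:
  linear:
    - [-0.01,0.1,0.03]
    - [-0.01,0.2,0.03]
    - [-0.01,0.32,0.03]
    - [-0.01,0.44,0.03]
    - [-0.01,0.56,0.03]
  delta_rot:
    - [0,0,0]
    - [0,0,0]
    - [0,0,0]
    - [0,0,0]
    - [0,0,0]

```text
clock: 6.18
position: [0.4778, 0.2961, 0.1476]
tool_rot: [-3.141, -0.001, 0.569]
force: [-1.4, 3.4, -1.9]
grip_width: 0.0207
finger_force: 90.2
```

```bash
python3 - <<'E'
from m import *
go([.5622,.1628,.148],32.6)
E
```

```text
t 6.18 at [0.4778 0.2961 0.1476] rot [-180.    -0.    32.6] F [-1.4  3.4 -1.9] w 0.0207
lin [-0.008  1.577 -0.004] rot [-0. -0.  0.]
```

apply_moves:
  linear:
    - [0,0.12,0]
    - [0,0.24,0]
    - [0,0.36,0]
    - [0,0.48,0]
    - [0,0.6,0]
  delta_rot:
    - [0,0,0]
    - [0,0,0]
    - [0,0,0]
    - [0,0,0]
    - [0,0,0]

```text
clock: 6.6
position: [0.5099, 0.2459, 0.1474]
tool_rot: [-3.141, -0.0, 0.57]
force: [-2.6, 4.9, -0.3]
grip_width: 0.0205
finger_force: 90.4
```

apply_moves:
  linear:
    - [0,0.12,0]
    - [0,0.24,0]
    - [0,0.36,0]
    - [0,0.48,0]
    - [0,0.5,0]
  delta_rot:
    - [0,0,0]
    - [0,0,0]
    - [0,0,0]
    - [0,0,0]
    - [0,0,0]

```text
clock: 7.02
position: [0.5378, 0.2015, 0.1472]
tool_rot: [3.14, 0.0, 0.567]
force: [-0.2, -1.2, -3.9]
grip_width: 0.0207
finger_force: 90.0
```

```bash
python3 - <<'E'
from m import *
go([.563,.1624,.148],32.6)
for n in ['wrist','side','scene']:
    st=monitor.observe(); im,d=optics.grab_frame(n); np.savez(n+'0.npz',im=im,d=d,pos=st['position'],rot=st['tool_rot'])
im=[np.load(n+'0.npz')['im'] for n in ['wrist','side','scene']]
cv2.imwrite('pics/c3.png',np.hstack([im[0][0:400,240:640],cv2.resize(im[2][200:360,270:430],(400,400))])[:,:,::-1])
E
```

```text
t 7.02 at [0.5378 0.2015 0.1472] rot [179.9   0.   32.5] F [-0.2 -1.2 -3.9] w 0.0207
lin [ 0.002  0.465 -0.007] rot [ 0.001  0.    -0.001]
```

View pics/c3.png

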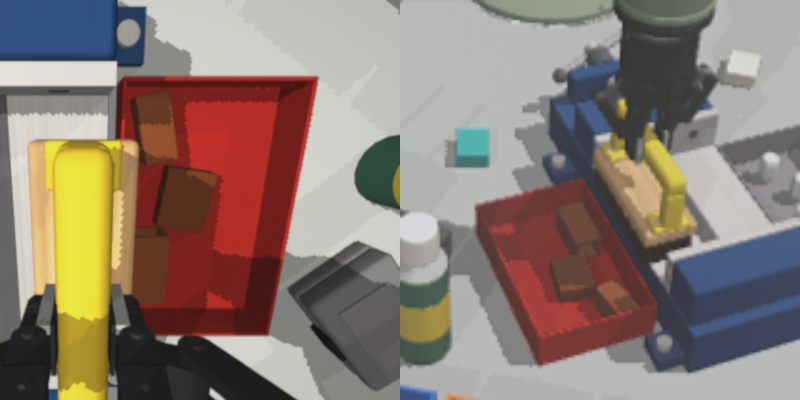

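The wrist half shows all three offcuts inside the red tray at (157,128), (187,200) and (150,268), and the scene half agrees. I'll check their heights and margins from the near wall.

```bash
python3 - <<'E'
from m import *
a=np.deg2rad(32.6); t=np.array([.5137,.2555])-.15*np.array([-np.sin(a),np.cos(a)])
for n in ['scene','wrist']:
    q=P[n].copy(); d=q[...,:2]-t; q[...,0]=d@[np.cos(a),np.sin(a)]; q[...,1]=d@[-np.sin(a),np.cos(a)]; P[n]=q
    h,s,v=[C[n][...,i] for i in range(3)]
    blobs(n,box(q,-.11,.11,-.075,.08,.008,.09)&(h>5)&(h<15)&(s>100)&(v<150))
go([.5137-.0072+.02,.2555+.03,.26],32.6)
P['scene']=cloud('scene',np.load('scene0.npz')['d']);p=P['scene'];h,s,v=[C['scene'][...,i] for i in range(3)]
print('tips');blobs('scene',box(p,.3,.8,-.8,-.0,.195,.225)&((h<10)|(h>170))&(s>100),1)
print('can');blobs('scene',box(p,.6,.9,-.2,.2,.14,.19),20)
print('rail');blobs('scene',box(p,.3,1,-.8,0,.212,.223)&(s<80),100)
E
```

```text
scene [342. 290.] [-0.0397  0.0393] [0.0592 0.0289] 178.1 [0.0254 0.0338 0.0377] 159
  scene [340. 310.] [0.0165 0.0096] [0.0671 0.0387] 163.1 [0.0136 0.0241 0.028 ] 195
  scene [358. 319.] [0.0739 0.035 ] [0.0406 0.0247] 13.7 [0.0298 0.0348 0.0382] 87
  wrist [395. 126.] [0.0666 0.0375] [0.0487 0.0257] 12.3 [0.0172 0.0335 0.0351] 2286
  wrist [410. 228.] [-0.0177  0.0223] [0.1204 0.0503] 155.8 [0.0169 0.0241 0.035 ] 5328
t 7.17 at [0.5363 0.2045 0.1472] rot [-180.     0.    32.6] F [ 0.1 -0.5 -3.5] w 0.0207
lin [ 0.354 -0.735 -1.128] rot [-0.  0.  0.]
tips
  scene [156. 190.] [ 0.4457 -0.4204] [0.005  0.0002] 172.9 [0.2111 0.2113 0.2139] 3
  scene [172. 198.] [ 0.47   -0.3614] [0.0059 0.    ] -153.7 [0.2128 0.2131 0.2134] 2
  scene [194. 208.] [ 0.5    -0.2821] [0.0026 0.    ] 107.8 [0.2116 0.2117 0.2118] 2
  scene [212. 216.] [ 0.5243 -0.2212] [0.005  0.0016] 58.0 [0.2098 0.2113 0.2139] 3
  scene [237. 228.] [ 0.5567 -0.1406] [0.0023 0.    ] -164.0 [0.213  0.2137 0.2145] 2
  scene [256. 236.] [ 0.5817 -0.0813] [0.0023 0.    ] -153.6 [0.2124 0.2148 0.2173] 2
can
  scene [226. 290.] [ 0.7304 -0.138 ] [0.1151 0.0409] 89.8 [0.1427 0.1711 0.187 ] 319
  scene [277. 296.] [0.7184 0.011 ] [0.0373 0.0371] 7.0 [0.1436 0.1726 0.1781] 300
rail
  scene [169. 243.] [ 0.6458 -0.3031] [0.4697 0.0479] 68.7 [0.2134 0.2177 0.2209] 2196
```

apply_moves:
  linear:
    - [0,0,-0.2]
    - [0,0,-0.5]
    - [0,0,-0.8]
    - [0,0,-1]
    - [0,0.3,-1]
  delta_rot:
    - [0,0,0]
    - [0,0,0]
    - [0,0,0]
    - [0,0,0]
    - [0,0,-0.04]

```text
clock: 7.58
position: [0.5515, 0.1858, 0.2518]
tool_rot: [-3.14, -0.006, 0.659]
force: [1.0, 1.6, -2.6]
grip_width: 0.0204
finger_force: 90.0
```

```bash
python3 - <<'E'
from m import *
go([.491,-.086,.24],68.6)
E
```

```text
t 7.58 at [0.5515 0.1858 0.2518] rot [-179.9   -0.4   37.8] F [ 1.   1.6 -2.6] w 0.0204
lin [-2.144  1.779  0.101] rot [ 0.    -0.003 -0.257]
```

apply_moves:
  linear:
    - [-0.25,0.15,0]
    - [-0.5,0.35,0]
    - [-0.75,0.6,0]
    - [-1,0.8,0]
    - [-1,0.83,0]
  delta_rot:
    - [0,0,-0.05]
    - [0,0,-0.1]
    - [0,0,-0.15]
    - [0,0,-0.2]
    - [0,0,-0.25]

```text
clock: 8.0
position: [0.522, 0.0472, 0.2474]
tool_rot: [3.141, 0.003, 1.178]
force: [2.1, -0.5, -2.9]
grip_width: 0.0206
finger_force: 90.0
```

```bash
python3 - <<'E'
from m import *
go([.491,-.086,.24],68.6)
E
```

```text
t 8.0 at [0.522  0.0472 0.2474] rot [180.    0.2  67.5] F [ 2.1 -0.5 -2.9] w 0.0206
lin [-1.349  0.224  0.077] rot [ 0.     0.001 -0.009]
```

apply_moves:
  linear:
    - [-0.3,0,0]
    - [-0.6,0,0]
    - [-0.9,0,0]
    - [-1,0.05,0.05]
    - [-1,0.1,0.05]
  delta_rot:
    - [0,0,-0.009]
    - [0,0,-0.009]
    - [0,0,-0.009]
    - [0,0,-0.009]
    - [0,0,-0.009]

```text
clock: 8.42
position: [0.4934, -0.0456, 0.242]
tool_rot: [-3.141, 0.001, 1.194]
force: [0.5, -0.2, -3.5]
grip_width: 0.0205
finger_force: 89.9
```

```bash
python3 - <<'E'
from h import *
go([.491,-.086,.24],68.6)
for n in ['wrist','side','scene']:
    st=monitor.observe(); im,d=optics.grab_frame(n); np.savez(n+'0.npz',im=im,d=d,pos=st['position'],rot=st['tool_rot'])
im=[np.load(n+'0.npz')['im'] for n in ['wrist','side','scene']]
cv2.imwrite('pics/c4.png',np.hstack([cv2.resize(im[0],(440,330)),cv2.resize(im[2][160:320,140:314],(360,330))])[:,:,::-1])
from m import *
for n in P:
    p=P[n];h,s,v=[C[n][...,i] for i in range(3)]
    print('tips');blobs(n,box(p,.3,.8,-.8,-.0,.195,.225)&((h<10)|(h>170))&(s>100),1)
    print('rail');blobs(n,box(p,.5,1,-.6,0,.212,.223)&(s<80),100)
    print('bar');blobs(n,box(p,.4,.6,-.2,.1,.24,.29)&(h>18)&(h<36)&(s>120),20)
E
```

```text
t 8.42 at [ 0.4934 -0.0456  0.242 ] rot [-1.80e+02  1.00e-01  6.84e+01] F [ 0.5 -0.2 -3.5] w 0.0205
lin [-0.385  0.126  0.02 ] rot [-0.     0.001 -0.002]
tips
  scene [156. 190.] [ 0.4464 -0.4216] [0.0075 0.    ] -151.3 [0.2107 0.2114 0.2121] 2
  scene [172. 198.] [ 0.4696 -0.3617] [0.0023 0.    ] -162.6 [0.2119 0.2128 0.2136] 2
  scene [194. 208.] [ 0.4995 -0.2824] [0.0038 0.    ] -107.4 [0.2106 0.2113 0.212 ] 2
  scene [256. 236.] [ 0.5794 -0.0808] [0.0039 0.0026] 17.7 [0.2131 0.2132 0.2138] 3
rail
  scene [169. 243.] [ 0.6459 -0.3042] [0.4702 0.0474] 68.8 [0.2134 0.2177 0.2208] 2173
bar
  scene [263. 202.] [ 0.4891 -0.0827] [0.0418 0.0114] 66.8 [0.2422 0.2566 0.27  ] 63
  scene [293. 212.] [ 0.5152 -0.0071] [0.0687 0.0192] 68.9 [0.2417 0.2656 0.2721] 223
tips
  side [288. 178.] [ 0.5737 -0.0802] [0.0029 0.    ] -179.7 [0.2123 0.2125 0.2127] 2
rail
  side [264. 148.] [ 0.6734 -0.2204] [0.2928 0.0454] 69.1 [0.213  0.2183 0.2219] 780
bar
  side [305. 184.] [ 0.504  -0.0094] [0.0793 0.0197] 67.1 [0.2412 0.2669 0.2741] 221
tips
  wrist [484. 286.] [ 0.5736 -0.0857] [0.0091 0.009 ] 45.2 [0.2113 0.2147 0.2171] 230
rail
bar
  wrist [323. 272.] [ 0.4987 -0.0311] [0.1112 0.0222] 68.1 [0.2643 0.2691 0.2707] 14164
```

View pics/c4.png

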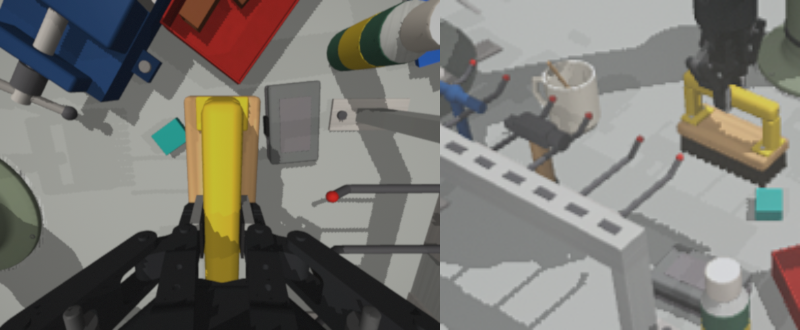

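The hook is empty and its prongs run parallel to tool y: red ends at (332,197) in the wrist half, and (640,139), (680,157) in the scene half. Lining up in front of it.

```bash
python3 - <<'E'
from h import *
go([.493,-.091,.223],68.4)
E
```

```text
t 8.57 at [ 0.495  -0.0423  0.2423] rot [-180.    -0.    68.6] F [-0.1  0.5 -3.4] w 0.0202
lin [-0.461  0.159  0.192] rot [-0.    -0.     0.002]
```

apply_moves:
  linear:
    - [-0.2,0,0.1]
    - [-0.46,0.05,0.19]
    - [-0.46,0.1,0.19]
    - [-0.46,0.1,0.19]
    - [-0.46,0.1,0.19]
  delta_rot:
    - [0,0,0]
    - [0,0,0]
    - [0,0,0]
    - [0,0,0]
    - [0,0,0]

```text
clock: 8.98
position: [0.4874, -0.0886, 0.2234]
tool_rot: [-3.142, -0.001, 1.197]
force: [-0.4, 0.8, -4.0]
grip_width: 0.0202
finger_force: 90.0
```

```bash
python3 - <<'E'
from h import *
go([.614,-.1387,.223],68.4)
E
```

```text
t 8.98 at [ 0.4874 -0.0886  0.2234] rot [-180.    -0.    68.6] F [-0.4  0.8 -4. ] w 0.0202
lin [-0.004  1.361  0.003] rot [-0.    -0.     0.002]
```

apply_moves:
  linear:
    - [0,0.15,0]
    - [0,0.3,0]
    - [0,0.45,0]
    - [0,0.6,0]
    - [0,0.7,0]
  delta_rot:
    - [0,0,0]
    - [0,0,0]
    - [0,0,0]
    - [0,0,0]
    - [0,0,0]

```text
clock: 9.4
position: [0.5536, -0.1142, 0.2235]
tool_rot: [3.141, -0.001, 1.198]
force: [-0.1, -0.7, -3.9]
grip_width: 0.0208
finger_force: 90.0
```

```bash
python3 - <<'E'
from h import *
go([.614,-.1387,.223],68.4)
n='wrist';st=monitor.observe(); im,d=optics.grab_frame(n); np.savez(n+'0.npz',im=im,d=d,pos=st['position'],rot=st['tool_rot'])
cv2.imwrite('pics/w5.png',im[:,:,::-1])
E
```

```text
t 9.4 at [ 0.5536 -0.1142  0.2235] rot [180.   -0.   68.6] F [-0.1 -0.7 -3.9] w 0.0208
lin [-0.008  0.652  0.006] rot [ 0.    -0.     0.002]
```

View pics/w5.png

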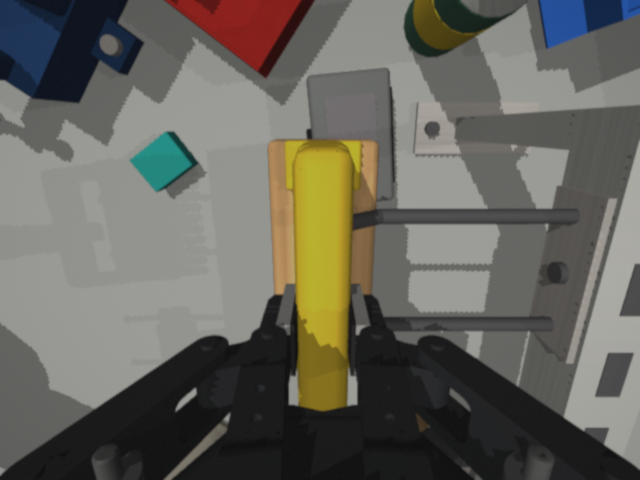

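The prongs (rows 216 and 323) enter under the bar, inside its leg at row 165, with the rail face at right around column 560–610. I'll check the lateral centring and rail distance.

```bash
python3 - <<'E'
from h import *
z=np.load('wrist0.npz'); st=dict(position=z['pos'],tool_rot=z['rot']); p=cloud('wrist',z['d'],st)
q=R.from_euler('xyz',z['rot']).inv().apply((p-z['pos']).reshape(-1,3)).reshape(p.shape)
for r0,r1 in [(205,228),(314,334)]:
    for c0,c1 in [(400,430),(500,530)]:
        s=np.zeros((480,640),bool); s[r0:r1,c0:c1]=1; s&=(p[...,2]>.19)&(p[...,2]<.21)
        print(np.round([np.median(q[s][:,0]),p[s][:,2].max(),s.sum()],4))
s=(p[...,2]>.214)&(p[...,2]<.22)&(np.arange(640)[None]>560)
print('rail top: tool y min',np.round(np.percentile(q[s][:,1],[1,5]),4), s.sum())
go([.614,-.1387,.223],68.4)
E
```

```text
[3.420e-02 2.019e-01 4.730e+02]
[3.44e-02 2.02e-01 4.50e+02]
[-2.870e-02  2.017e-01  4.500e+02]
[-2.860e-02  2.022e-01  4.450e+02]
rail top: tool y min [0.1295 0.1318] 14932
t 9.45 at [ 0.5546 -0.1147  0.2234] rot [179.9  -0.   68.6] F [-0.6  0.1 -3. ] w 0.0203
lin [-0.007  0.64   0.005] rot [ 0.001 -0.     0.002]
```

apply_moves:
  linear:
    - [0,0.15,0]
    - [0,0.3,0]
    - [0,0.45,0]
    - [0,0.6,0]
    - [0,0.63,0]
  delta_rot:
    - [0,0,0]
    - [0,0,0]
    - [0,0,0]
    - [0,0,0]
    - [0,0,0]

```text
clock: 9.87
position: [0.6124, -0.1376, 0.2233]
tool_rot: [3.141, -0.001, 1.197]
force: [0.2, -0.5, -3.3]
grip_width: 0.0206
finger_force: 90.0
```

apply_moves:
  linear:
    - [0,0,0.06]
    - [0,0,0.12]
    - [0,0,0.18]
    - [0,0,0.22]
    - [0,0,0.25]
  delta_rot:
    - [0,0,0]
    - [0,0,0]
    - [0,0,0]
    - [0,0,0]
    - [0,0,0]

```text
clock: 10.28
position: [0.6101, -0.1383, 0.1976]
tool_rot: [-3.141, 0.0, 1.196]
force: [-0.5, -0.7, -3.0]
grip_width: 0.0206
finger_force: 90.1
```

```bash
python3 - <<'E'
from h import *
go([.614,-.1387,.195],68.4)
E
```

```text
t 10.28 at [ 0.6101 -0.1383  0.1976] rot [-180.     0.    68.5] F [-0.5 -0.7 -3. ] w 0.0206
lin [0.01  0.037 0.026] rot [-0.     0.     0.001]
```

Still carrying its weight (−3 N), so lower in small steps to contact.

apply_moves:
  linear:
    - [0,0,0.01]
    - [0,0,0.02]
    - [0,0,0.03]
    - [0,0,0.03]
    - [0,0,0.03]
  delta_rot:
    - [0,0,0]
    - [0,0,0]
    - [0,0,0]
    - [0,0,0]
    - [0,0,0]

```text
clock: 10.7
position: [0.6107, -0.1386, 0.1954]
tool_rot: [3.141, -0.0, 1.196]
force: [-0.3, 0.1, -2.7]
grip_width: 0.0203
finger_force: 90.1
```

apply_moves:
  linear:
    - [0,0,0.01]
    - [0,0,0.02]
    - [0,0,0.02]
    - [0,0,0.02]
    - [0,0,0.02]
  delta_rot:
    - [0,0,0]
    - [0,0,0]
    - [0,0,0]
    - [0,0,0]
    - [0,0,0]

```text
clock: 11.12
position: [0.6109, -0.1387, 0.1946]
tool_rot: [3.14, -0.0, 1.196]
force: [-6.0, 1.1, 13.2]
grip_width: 0.0207
finger_force: 92.7
```

apply_moves:
  linear:
    - [0,0,0]
    - [0,0,0]
    - [0,0,0]
    - [0,0,0]
    - [0,0,0]
  delta_rot:
    - [0,0,0]
    - [0,0,0]
    - [0,0,0]
    - [0,0,0]
    - [0,0,0]
  gripper: 0.3

```text
clock: 11.53
position: [0.6107, -0.1386, 0.1932]
tool_rot: [3.142, -0.0, 1.196]
force: [0.3, 1.1, 0.4]
grip_width: 0.0554
finger_force: 0.0
```

```bash
python3 - <<'E'
from h import *
go([.61,-.1387,.3],68.5)
n='wrist';st=monitor.observe(); im,d=optics.grab_frame(n); p=cloud(n,d,st); C=cv2.cvtColor(im,cv2.COLOR_RGB2HSV)
s=(p[...,2]>.16)&(p[...,2]<.24)&(C[...,0]>18)&(C[...,0]<36)&(C[...,1]>120)
print(np.round(np.percentile(p[s][:,2],[50,90,99]),4), cv2.minAreaRect(p[s&(p[...,2]>.215)][:,:2].astype(np.float32)))
E
```

```text
t 11.53 at [ 0.6107 -0.1386  0.1932] rot [180.   -0.   68.5] F [0.3 1.1 0.4] w 0.0554
lin [-0.003 -0.007 -1.068] rot [ 0. -0.  0.]
[0.2219 0.2229 0.2236] ((0.616056501865387, -0.12380325049161911), (0.1104612872004509, 0.022146016359329224), 68.44813537597656)
```

Released; bar top is level at 0.222 and heading 68.4°. Retreat straight up.

apply_moves:
  linear:
    - [0,0,-0.1]
    - [0,0,-0.3]
    - [0,0,-0.6]
    - [0,0,-0.9]
    - [0,0,-1]
  delta_rot:
    - [0,0,0]
    - [0,0,0]
    - [0,0,0]
    - [0,0,0]
    - [0,0,0]

```text
clock: 12.0
position: [0.6119, -0.1389, 0.2984]
tool_rot: [3.136, -0.001, 1.196]
force: [0.0, -0.2, 0.2]
grip_width: 0.0552
finger_force: 0.0
```

apply_moves:
  linear:
    - [0,0,-0.2]
    - [0,0,-0.3]
    - [0,0,-0.3]
    - [0,0,-0.3]
    - [0,0,-0.3]
  delta_rot:
    - [0,0,0]
    - [0,0,0]
    - [0,0,0]
    - [0,0,0]
    - [0,0,0]

```text
clock: 12.42
position: [0.6104, -0.1386, 0.3223]
tool_rot: [-3.14, 0.0, 1.196]
force: [-0.2, -0.3, 0.1]
grip_width: 0.0555
finger_force: 0.0
```

```bash
python3 - <<'E'
from h import *
go([.61,-.1387,.3],68.5)
for k in range(2):
    n='wrist';st=monitor.observe(); im,d=optics.grab_frame(n); p=cloud(n,d,st); C=cv2.cvtColor(im,cv2.COLOR_RGB2HSV)
    s=(p[...,2]>.217)&(p[...,2]<.24)&(C[...,0]>18)&(C[...,0]<36)&(C[...,1]>120)
    q=p[s]; A=np.c_[q[:,:2]-q[:,:2].mean(0),np.ones(len(q))]
    print('bar top plane',np.round(np.linalg.lstsq(A,q[:,2],rcond=None)[0],4), cv2.minAreaRect(q[:,:2].astype(np.float32)))
im2=optics.grab_frame('scene')[0]
cv2.imwrite('pics/c6.png',np.hstack([cv2.resize(im,(400,300)),cv2.resize(im2[180:360,140:380],(400,300))])[:,:,::-1])
E
```

```text
t 12.42 at [ 0.6104 -0.1386  0.3223] rot [-179.9    0.    68.5] F [-0.2 -0.3  0.1] w 0.0555
lin [-0.002 -0.003  0.223] rot [-0.001  0.     0.   ]
bar top plane [-0.0026 -0.0012  0.2216] ((0.610623836517334, -0.13716594874858856), (0.13823255896568298, 0.021893512457609177), 68.37181854248047)
bar top plane [-0.0026 -0.0004  0.2216] ((0.6106287837028503, -0.1372111588716507), (0.13815894722938538, 0.021900856867432594), 68.44000244140625)
```

View pics/c6.png

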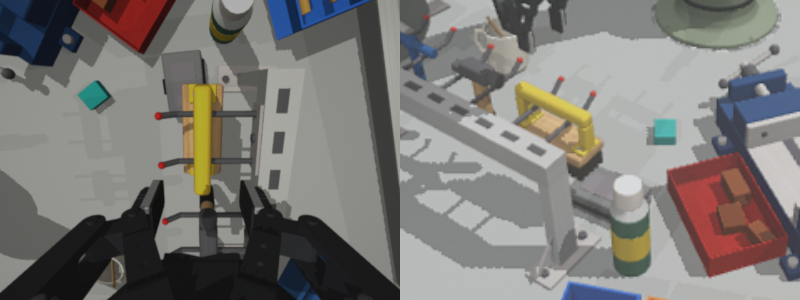

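The brush hangs level on both prongs (wrist half: bar (205,135), prongs at rows 115 and 163), at rest and clear of the gripper. The offcuts are in the red tray at (730,210).

```bash
python3 -c "
from workcell import workorder; print(workorder.job_done())"
```

```text
the job is handed in; nothing more can be done
None
```

I handed the job in at about 12.6 s: all three offcuts are in the red tray, the brush hangs level on the empty hook with the gripper clear, and nothing else was seen to move; no verdict came back.

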